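Open the cash box by its concealed push plate

TASK

Open the blue cash box on the bakery counter. A concealed push plate lies somewhere along the flat grey strip in its top: feel along the strip with a fingertip until a spot gives way, press it in until the cash drawer springs out by itself, then let go and leave the drawer standing fully open. Only touch and press: grasp and lift nothing, and leave the jam jar, the order pad and the card reader where they stand.

Things in the scene. Friction and masses are not known exactly. Their poses are not given: they have to be found in the camera images.
- cash_box: blue metal cash box, 170 mm (x) by 326 mm (y) by 85 mm high, fixed to the counter; origin at the centre of its underside, z up, its drawer front faces its own -x. Along y in the middle of its rigid top runs a flat grey strip, 66 mm wide in x, level with the blue top, visible over 160 mm in y; at both ends of the strip a black cover stands 3 mm proud
- strip_mid (a point): middle of the grey strip's visible part, on its surface, 85 mm above the counter; axes as the box. The push plate is a 44 x 44 mm square of the same grey, set 1.5 mm below the strip's surface and centred on its width; its centre lies anywhere within 40 mm of this point along the box's y, new each time. The rest of the strip is rigid
- push_plate (a joint): how far the push plate is pressed straight down, in m: 0 at rest, 0.006 at the stop; a spring resists with about 2 N at first and 5 N at the stop and brings it back up. The drawer's latch lets go at about 0.004
- cash_drawer (a joint): how far the drawer has come out, in m: 0 shut and latched, 0.070 fully open. Once unlatched a spring pushes it out towards the box's -x in about half a second and keeps it there; its top stays below the box's top. It has no handle
- drawer_front (a point): middle of the upper edge of the aluminium drawer front (310 mm wide, 62 mm high); moves with the drawer
- jam_jar: bystander: jam jar with a gold lid, 62 mm across, 85 mm high, loose; origin at the centre of its underside
- order_pad: bystander: black-covered order pad, 120 x 90 x 16 mm, lying loose; origin at the centre of its underside
- card_reader: bystander: small white square card reader, 68 x 68 x 14 mm, loose; origin at the centre of its underside

How it is judged:
On the way, in this order (a step that is already met when the one before it is completed fails the run):
1. the concealed push plate is found and pressed in (value of joint push_plate above 0.0025 m and value of joint cash_drawer below 0.04 m), for 0.02 s.
2. the drawer springs out (value of joint cash_drawer above 0.06 m), for 0.1 s.
At the end, for the whole second after the job is handed in: the drawer stands out at least 62 of its 70 mm, the push plate has come back up (within 1.5 mm of rest), and jar, order pad and card reader are within 20 mm of where they stood (value of joint cash_drawer above 0.062 m and value of joint push_plate below 0.0015 m and distance of each of jam_jar, order_pad, card_reader from where it was at the start of the episode below 0.02 m); the robot touches nothing.
It fails at once if the jam jar is moved or lifted (over 20 mm) (distance of jam_jar from where it was at the start of the episode above 0.02 m).
It fails at once if the order pad is moved or lifted (over 20 mm) (distance of order_pad from where it was at the start of the episode above 0.02 m).
It fails at once if the card reader is moved or lifted (over 20 mm) (distance of card_reader from where it was at the start of the episode above 0.02 m).
It also fails if it takes over 48 s, if anything falls off the work surface, if the arm or the gripper's body presses on something with over 40 N, if the wrist force passes 120 N, or if a joint passes its speed limit or range.

ROBOT

A 7-joint arm with a two-finger parallel gripper is mounted at the origin on a cart in front of the work surface, level with it; the furniture and walls round the work are solid. World frame = base frame: x ahead of the robot, y to its left, z up, the work surface at z = 0. Lengths are in m, angles in rad, forces in N, time in s.
With the tool pointing down it reaches from about 0.4 to 0.875 m from the base axis. Payload 19.3 kg.
Tool frame: the origin (TCP) lies midway between the tips of the shut fingers; the grasp point (between the pads) lies 19 mm behind it; z points along the fingers, y is the line along which they close (so a half turn about z gives the same grasp; the last joint's range is limited). The gripper opens to 85 mm and grips with 20 to 120 N. Pads are 22 mm wide; open, the fingers measure 114 mm over their backs; the gripper's body (76 mm by 85 mm) begins 54 mm behind the grasp point. The pads swing forward as they close: fully open they stand 13 mm farther back than shut.
Start: joints at [-1.293, 0.521, -0.036, 1.599, 0.021, 1.021, -0.113], TCP at [0.213, 0.588, 0.231] pointing down, gripper open.
Joint ranges: [-2.91, 2.91], [-0.3, 2.13], [-1.5, 1.42], [0.17, 2.43], [-1.26, 4.41], [0.16, 1.93], [-2.52, 2.52]. Speed limits (rad/s): [1.89, 1.89, 2.39, 2.39, 3.01, 3.01, 3.01].

INTERFACE

Orientations are given as [roll, pitch, yaw] about the fixed x, y, z axes, in that order (R = Rz(yaw) Ry(pitch) Rx(roll)).
In Python, from workcell import * gives the robot as it stands. The module is installed in compiled form; this text tells all that it offers.
- The arm moves only by the tool play_rows, never from a script. Its argument "deltas" is a list of rows, each a list of 7 numbers: the shift along the tool's x, y, z in units of 500 mm (1.0 is 500 mm), then the turn, a rotation vector about the tool's x, y, z in units of 120 degrees (1.0 is 120 degrees), then the closure, from 0 (fully open) to 1 (shut). A call has 1 to 10 rows; each row is the pose to reach, as a shift and turn from the pose commanded when the call began, along the tool's axes at that moment; what a row does not reach only later rows make up. A row lasts 1/10 s, in which the tool goes at most 50 mm and 8.59 degrees, less where a joint would pass 70% of its speed; a pose out of reach is approached as far as the arm can. A call with a number of a shift or a turn outside -1 to 1 is refused whole. A call with a gripper value outside its range is refused whole. The fingers move at their own pace and stop on an object; "newtons" is the grip in N (left out, the last holds). Time passes only in rows, so rows that repeat a pose let the fingers close. It gives the time, the measured TCP pose, the force, the opening and the grip force at its end, in the units of the state.
- observe(): the state, without advancing time (a new reading comes with each control period).
- grab_frame(name): name is "scene" or "top"; returns the picture (400x640x3 uint8, red, green, blue); there is no depth.
- get_calibration(name): a dict with "fovy" (degrees; the focal length in pixels is half the picture's height over the tangent of half this angle, whatever the lens; pixels are square), "cx", "cy" (the principal point, pixels), "k1" (the pictures are not rectified: a ray, as slopes to the right and down, at radius r is drawn at 1 + k1 r^2 times it, then the intrinsics apply), "xyz" and "rotation" of the camera in the world. Camera axes: x right, y down, z forward; pixel columns grow to the right and rows downward; lengths in m; the calibration is good to about 2 mm. A picture is of the moment at which its call begins. get_calibration takes no time and is no camera call.
- job_done(): hands the job in; it is judged then, once.
The state is a dict: "clock": time; "qpos": joint angles; "qd": joint speeds; "joint_efforts": joint torques, N m; "position": TCP position; "tool_rot": TCP orientation; "force": force on the tool from outside, world axes, zero at the start; "moment": the same for the moment, N m; "grip_width": finger opening in m; "finger_force": force on a finger pad.
Only numpy, scipy, OpenCV 4.12 (cv2) and the standard library are available. Lean on these libraries where they do the work, as an engineer would, in place of code of your own. Each camera call takes 0.05 s, during which the arm holds its last target. There are 200 camera calls.

## Working session

There is one attempt and no reset: what is moved stays moved. The work goes in short steps, Python scripts to look and compute and a tool call to move; the robot and the scene stay as the last step left them, time stands still between calls to the robot, and variables do not carry over. Pictures are saved under pics/ and viewed, at most 10 in all, crops included, and the job is handed in when it is done.

Besides the shell and the picture viewer there is one more tool, called as name(argument=value, ...) on one line, values as JSON. play_rows: Moves the arm, as the interface text tells. Its arguments: {"type":"object","properties":{"deltas":{"type":"array"},"newtons":{"type":"number"}},"required":["deltas"]}

```bash
mkdir -p pics; python3 - <<'E'
from workcell import *
import cv2
for n in("scene","top"):
    cv2.imwrite(f"pics/{n}0.png",grab_frame(n)[:,:,::-1]); print(n,get_calibration(n))
s=observe();print(s["clock"],s["position"],s["tool_rot"],s["force"])
E
```

```text
scene {'fovy': 42.09119515005647, 'cx': 327.4528074787832, 'cy': 195.889631688698, 'k1': 0.020841628604250467, 'xyz': array([-0.14421336, -0.67710112,  0.90038665]), 'rotation': array([-2.26290967, -0.02276906, -0.92041136])}
top {'fovy': 48.05774030765538, 'cx': 321.43914293697054, 'cy': 209.79506280771918, 'k1': -0.017374497775930406, 'xyz': array([ 0.39980925, -0.0824988 ,  1.17712669]), 'rotation': array([-2.94917673, -0.00905991, -1.57283514])}
0.1 [0.2129365  0.58730471 0.23078639] [-3.14059079e+00  5.15777661e-05  2.79380297e+00] [ 0.46572948  0.06489486 -0.31669151]
```

View pics/scene0.png

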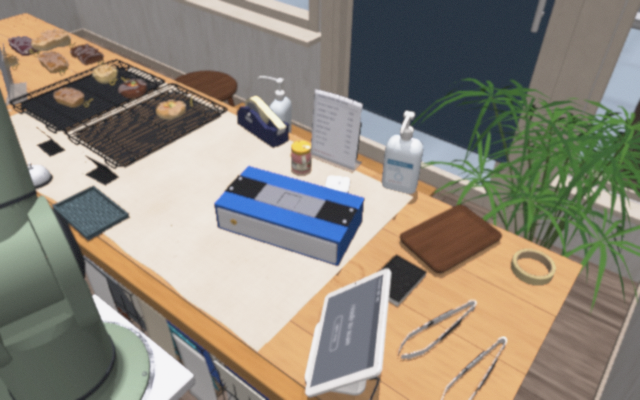

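View pics/top0.png

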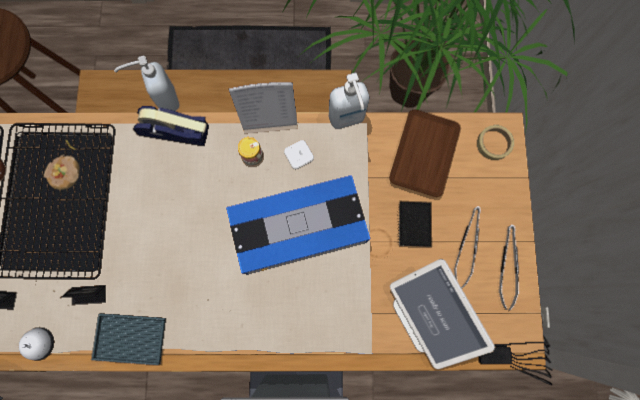

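The top view shows the blue box around (298,225), with a faint square outline on its strip at about (297,223). The jar is at (250,151), the card reader at (298,155) and the order pad at (415,224). Next I'll measure these.

```bash
cat >h.py <<'E'
from workcell import *
import cv2, numpy as np
from scipy.spatial.transform import Rotation as Ro
def cast(n,uv,z):
    c=get_calibration(n); f=200/np.tan(np.radians(c["fovy"])/2)
    K=np.array([[f,0,c["cx"]],[0,f,c["cy"]],[0,0,1]])
    p=cv2.undistortPoints(np.float64(uv).reshape(-1,1,2),K,np.array([c["k1"],0,0,0,0])).reshape(-1,2)
    d=Ro.from_euler("xyz",c["rotation"]).apply(np.c_[p,np.ones(len(p))])
    return c["xyz"]+d*((z-c["xyz"][2])/d[:,2])[:,None]
E
python3 - <<'E'
from h import *
im=cv2.imread("pics/top0.png"); h=cv2.cvtColor(im,cv2.COLOR_BGR2HSV)
m=cv2.inRange(h,(105,150,100),(120,255,255)); m[:, :200]=0;m[:170]=0
pts=cv2.findNonZero(m); r=cv2.minAreaRect(pts); b=cv2.boxPoints(r)
P=cast("top",b,.085);print(r,b);print(P,P.mean(0),[np.linalg.norm(P[i]-P[i-1]) for i in range(4)])
print("plate",cast("top",[(297,223)],.085))
print("jar,reader,pad",cast("top",[(250,148)],.085),cast("top",[(298,155)],.014),cast("top",[(415,224)],.016))
cv2.imwrite("pics/crop.png",cv2.resize(im[165:285,215:375],None,fx=5,fy=5,interpolation=cv2.INTER_CUBIC))
E
```

```text
((296.81329345703125, 223.5498046875), (67.44319915771484, 132.69625854492188), 75.0685806274414) [[224.01662 208.06224]
 [352.23236 173.87138]
 [369.61    239.03737]
 [241.39423 273.2282 ]]
[[ 0.61701549  0.14871702  0.085     ]
 [ 0.70484779 -0.17067431  0.085     ]
 [ 0.5394791  -0.21081588  0.085     ]
 [ 0.45673807  0.10057933  0.085     ]] [ 0.57952011 -0.03304846  0.085     ] [np.float64(0.1673501935721568), np.float64(0.33124814681077197), np.float64(0.17017094406516298), np.float64(0.3222003321661646)]
plate [[ 0.57942417 -0.03251011  0.085     ]]
jar,reader,pad [[0.77297184 0.08880742 0.085     ]] [[ 0.77746046 -0.03038796  0.014     ]] [[ 0.58791498 -0.3392905   0.016     ]]
```

View pics/crop.png

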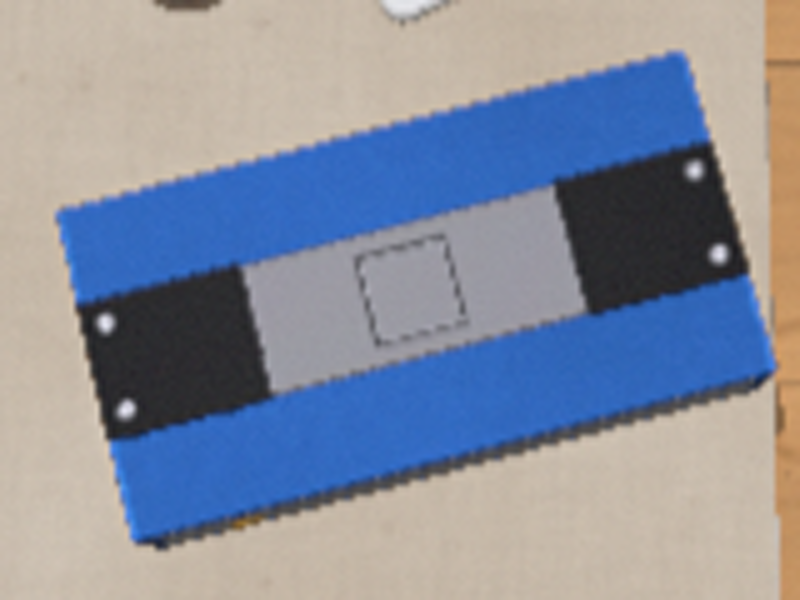

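play_rows(deltas=[[-0.07, -0.06, 0, 0, 0, 0.05, 1], [-0.14, -0.12, 0, 0, 0, 0.1, 1], [-0.21, -0.17, 0, 0, 0, 0.14, 1], [-0.28, -0.23, 0, 0, 0, 0.18, 1], [-0.35, -0.29, 0, 0, 0, 0.23, 1], [-0.42, -0.35, 0, 0, 0, 0.28, 1], [-0.49, -0.41, 0, 0, 0, 0.32, 1], [-0.56, -0.46, 0, 0, 0, 0.37, 1], [-0.63, -0.52, 0, 0, 0, 0.42, 1], [-0.69, -0.57, 0, 0, 0, 0.46, 1]])

```text
clock: 1.1
position: [0.441, 0.1998, 0.2313]
tool_rot: [-3.142, 0.0, 1.825]
force: [1.2, 0.8, -1.0]
grip_width: 0.0002
finger_force: 0.0
```

```bash
cat >>h.py <<'E'
def rep(t,yaw=None):
    s=observe();R=Ro.from_euler("xyz",s["tool_rot"])
    print(s["clock"],s["position"].round(4),s["tool_rot"].round(3),s["force"].round(2),s["grip_width"],s["qpos"].round(2))
    print("shift units",(R.inv().apply(np.array(t)-s["position"])/.5).round(4))
    if yaw is not None: print("turn",((R.inv()*Ro.from_euler("xyz",[np.pi,0,yaw])).as_rotvec()/np.radians(120)).round(3))
E
python3 -c "
from h import *
rep([.579,-.033,.12],.262+np.pi/2)"
```

```text
1.1 [0.441  0.1998 0.2313] [-3.142  0.     1.825] [ 1.18  0.78 -0.99] 0.0002307353534327697 [-0.79  0.31  0.3   1.97 -0.12  0.88 -0.17]
shift units [-0.52    0.15    0.2227]
turn [-0.     0.    -0.004]
```

play_rows(deltas=[[-0.08, 0.02, 0.03, 0, 0, 0, 1], [-0.16, 0.05, 0.06, 0, 0, 0, 1], [-0.24, 0.07, 0.1, 0, 0, 0, 1], [-0.32, 0.09, 0.13, 0, 0, 0, 1], [-0.4, 0.12, 0.16, 0, 0, 0, 1], [-0.46, 0.14, 0.19, 0, 0, 0, 1], [-0.5, 0.15, 0.21, 0, 0, 0, 1], [-0.52, 0.15, 0.22, 0, 0, 0, 1], [-0.52, 0.15, 0.22, 0, 0, 0, 1], [-0.52, 0.15, 0.22, 0, 0, 0, 1]])

```text
clock: 2.1
position: [0.5791, -0.029, 0.1216]
tool_rot: [3.142, -0.001, 1.831]
force: [0.5, 1.0, 0.1]
grip_width: -0.0005
finger_force: 0.0
```

```bash
python3 -c "
from h import *
rep([.579,-.033,.09],.262+np.pi/2)
cv2.imwrite('pics/s1.png',cv2.resize(grab_frame('scene')[120:300,180:400,::-1],None,fx=3,fy=3))"
```

```text
2.1 [ 0.5791 -0.029   0.1216] [ 3.142e+00 -1.000e-03  1.831e+00] [0.49 0.99 0.15] -0.0005125439420062926 [-0.24  0.61  0.28  1.83 -0.23  0.74  0.42]
shift units [-0.0078 -0.0023  0.0632]
turn [ 0.    -0.    -0.001]
```

View pics/s1.png

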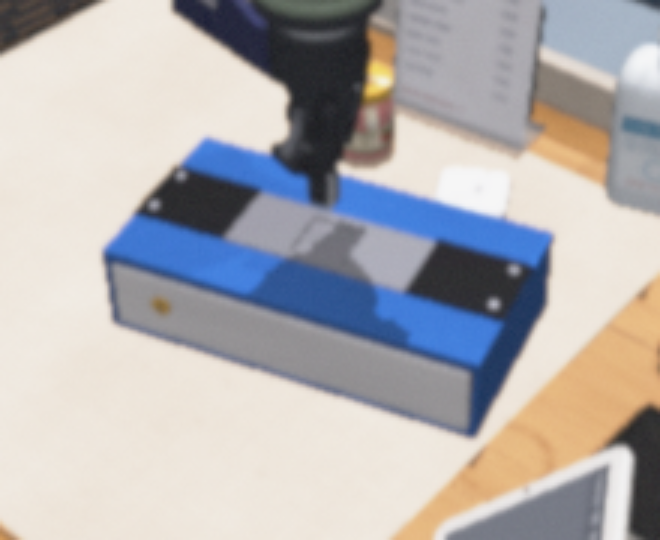

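The shut fingers hang over the strip at about (325,195) in the crop, just above the outlined square, which matches the measurement. Now I'll feel downward.

play_rows(deltas=[[-0.008, -0.002, 0.02, 0, 0, 0, 1], [-0.008, -0.002, 0.04, 0, 0, 0, 1], [-0.008, -0.002, 0.06, 0, 0, 0, 1], [-0.008, -0.002, 0.066, 0, 0, 0, 1], [-0.008, -0.002, 0.07, 0, 0, 0, 1], [-0.008, -0.002, 0.073, 0, 0, 0, 1], [-0.008, -0.002, 0.073, 0, 0, 0, 1]])

```text
clock: 2.85
position: [0.5796, -0.0341, 0.0848]
tool_rot: [3.142, 0.0, 1.83]
force: [0.3, -0.4, 0.7]
grip_width: -0.0001
finger_force: 0.0
```

play_rows(deltas=[[0, 0, 0.002, 0, 0, 0, 1], [0, 0, 0.004, 0, 0, 0, 1], [0, 0, 0.004, 0, 0, 0, 1]])

```text
clock: 3.15
position: [0.5797, -0.0341, 0.083]
tool_rot: [3.141, 0.0, 1.83]
force: [-0.4, -0.0, 4.0]
grip_width: 0.0002
finger_force: 2.0
```

play_rows(deltas=[[0, 0, 0.002, 0, 0, 0, 1], [0, 0, 0.004, 0, 0, 0, 1], [0, 0, 0.004, 0, 0, 0, 1]])

```text
clock: 3.45
position: [0.5797, -0.0341, 0.0809]
tool_rot: [3.141, 0.0, 1.83]
force: [0.6, -0.8, 3.5]
grip_width: -0.0001
finger_force: 2.0
```

play_rows(deltas=[[0, 0, 0.002, 0, 0, 0, 1], [0, 0, 0.004, 0, 0, 0, 1], [0, 0, 0.004, 0, 0, 0, 1]])

```text
clock: 3.75
position: [0.5797, -0.0341, 0.0788]
tool_rot: [3.141, 0.0, 1.83]
force: [0.6, -0.7, 3.8]
grip_width: -0.0
finger_force: 1.8
```

It gives way under a light force of about 4 N, so this is the plate. I'll press a little further and hold, then lift.

play_rows(deltas=[[0, 0, 0.001, 0, 0, 0, 1], [0, 0, 0.002, 0, 0, 0, 1], [0, 0, 0.002, 0, 0, 0, 1], [0, 0, 0.002, 0, 0, 0, 1], [0, 0, 0.002, 0, 0, 0, 1], [0, 0, 0.002, 0, 0, 0, 1], [0, 0, 0.002, 0, 0, 0, 1], [0, 0, 0.002, 0, 0, 0, 1]])

```text
clock: 4.55
position: [0.5797, -0.0341, 0.0779]
tool_rot: [3.141, 0.0, 1.83]
force: [2.2, 0.6, 3.8]
grip_width: 0.0001
finger_force: 2.1
```

```bash
python3 -c "
from h import *
cv2.imwrite('pics/s2.png',cv2.resize(grab_frame('scene')[120:300,180:400,::-1],None,fx=3,fy=3))"
```

```text
(no output)
```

View pics/s2.png

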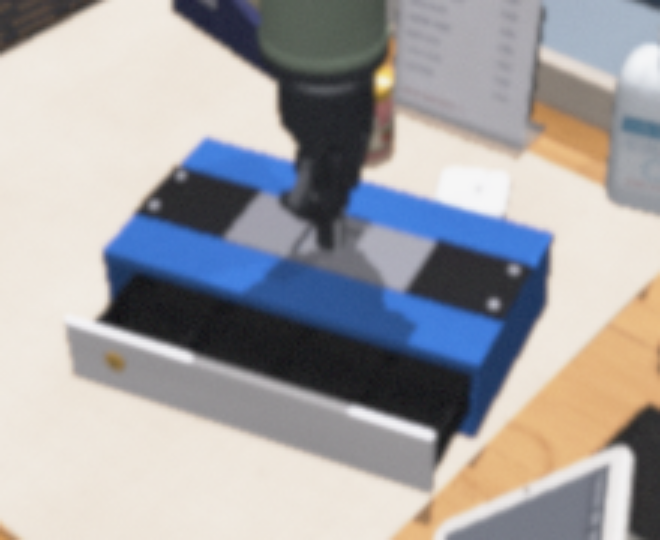

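The drawer is out: its front edge runs from (70,320) to (435,435) in the crop. Jar and card reader haven't moved. Now I'll lift off.

play_rows(deltas=[[0, 0, -0.02, 0, 0, 0, 1], [0, 0, -0.06, 0, 0, 0, 1], [0, 0, -0.12, 0, 0, 0, 1], [0, 0, -0.18, 0, 0, 0, 1], [0, 0, -0.2, 0, 0, 0, 1], [0, 0, -0.2, 0, 0, 0, 1], [0, 0, -0.2, 0, 0, 0, 1], [0, 0, -0.2, 0, 0, 0, 1]])

```text
clock: 5.4
position: [0.5788, -0.034, 0.1767]
tool_rot: [-3.14, -0.0, 1.83]
force: [-0.2, 1.1, -0.5]
grip_width: 0.0002
finger_force: 0.0
```

```bash
python3 -c "
from h import *
cv2.imwrite('pics/s3.png',grab_frame('scene')[:,:,::-1])
s=observe();print(s['position'],s['force'])"
```

```text
[ 0.57885441 -0.03411795  0.1767034 ] [-0.07313223 -0.32603061  0.06031748]
```

View pics/s3.png

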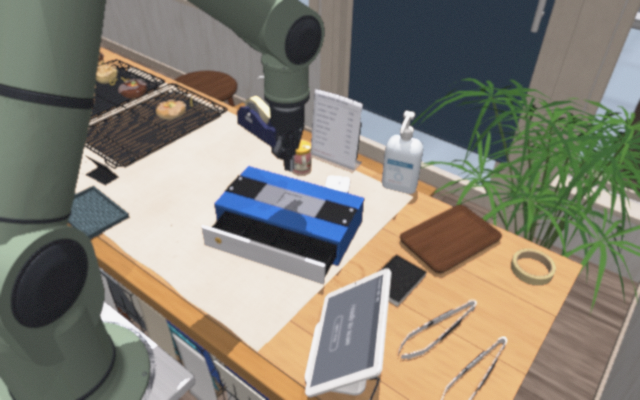

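The drawer stands open (its front runs from (205,235) to (328,275)), the arm is clear, and the jar, pad and card reader are where they were.

```bash
python3 -c "
from workcell import *
print(job_done())"
```

```text
the job is handed in; nothing more can be done
None
```

I pressed the concealed plate, the cash drawer sprang open and stayed out, the arm is clear, the bystander objects look unmoved in the last picture, and the job is handed in; no verdict was returned.

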